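# Press the garnish tools home in their sloping tray

### The arm

A 6-joint arm with a two-finger parallel gripper is mounted at the origin on a cart in front of the work surface, level with it; the furniture and walls round the work are solid. World frame = base frame: x ahead of the robot, y to its left, z up, the work surface at z = 0. Lengths are in m, angles in rad, forces in N, time in s.
With the tool pointing down it reaches from about 0.375 to 0.9 m from the base axis. Payload 3.1 kg.
Tool frame: the origin (TCP) lies at the very end of the fingers, on their centre line; the grasp point (between the pads) lies 19 mm behind it (manip.tcp_to_grasp is the distance from the TCP to the grasp point, in m); z points along the fingers, y is the line along which they close (so a half turn about z gives the same grasp; the last joint's range is limited). The gripper opens to 85 mm and grips with 20 to 120 N. Pads are 22 mm wide; open, the fingers measure 114 mm over their backs; the gripper's body (76 mm by 85 mm) begins 54 mm behind the grasp point. The pads swing forward as they close: fully open they stand 13 mm farther back than shut.
Start: joints at [0.995, 0.527, 1.433, -0, 1.181, -0.178], TCP at [0.242, 0.576, 0.207] pointing down, gripper open.
Joint ranges: [-3.08, 3.08], [-0.75, 2.2], [0.22, 2.44], [-1.43, 4.57], [0, 2.65], [-2.85, 2.85]. Speed limits (rad/s): [2.79, 2.79, 3.14, 3.14, 3.14, 3.14].

### API

Orientations are given as a unit quaternion [x, y, z, w].
In Python, from station import manip gives the robot as it stands. The module is installed in compiled form; this text tells all that it offers.
- The arm moves only by the tool step_arm, never from a script. Its argument "commands" is one flat list of numbers, 6 for each row, row after row: the shift along the tool's x, y, z in m, then the turn, a rotation vector about the tool's x, y, z in degrees. A call has exactly 10 rows; each row is the pose to reach, as a shift and turn from the pose commanded when the call began, along the tool's axes at that moment; what a row does not reach only later rows make up. A row lasts 1/10 s, in which the tool goes at most 50 mm and 8.59 degrees, less where a joint would pass 70% of its speed; a pose out of reach is approached as far as the arm can. A call with a gripper value outside its range is refused whole. "jaw" is the opening in per cent of the stroke, from 0 (shut) to 100 (fully open), set as the call begins (left out, the last holds). The fingers move at their own pace and stop on an object; "grip_force" is the grip in N (left out, the last holds). Time passes only in rows, so rows that repeat a pose let the fingers close, or fill a call up. It gives the time, the measured TCP pose, the force, the opening and the grip force at its end, in the units of the state.
- manip.sense(): the state, without advancing time (a new reading comes with each control period).
- manip.snapshot(name): name is "scene" or "side" or "wrist"; returns a dict with "pixels" (400x640x3 uint8, blue, green, red), "fx", "fy", "cx", "cy" (pixels), "R" (3x3) and "t" (3): a world point X has camera coordinates R X + t; the wrist camera has in their place "mount" (4x4, takes a point from camera to tool coordinates, whose origin is the TCP and whose axes are the flange's). Camera axes: x right, y down, z forward; pixel columns grow to the right and rows downward; lengths in m; the calibration is good to about 2 mm. A picture is of the moment at which its call begins: read the wrist's pose just before it. There is no depth.
- manip.sign_off(): hands the job in; it is judged then, once.
The state is a dict: "t": time; "q": joint angles; "qd": joint speeds; "tau": joint torques, N m; "tcp_pos": TCP position; "tool_rot": TCP orientation; "force": force on the tool from outside, world axes, zero at the start; "ft_torque": the same for the moment, N m; "finger_gap": opening from 0.0 (shut) to 1.0 (fully open); "gripper_force": force on a finger pad.
Only numpy, scipy, OpenCV 4.12 (cv2) and the standard library are available. Lean on these libraries where they do the work, as an engineer would, in place of code of your own. Each camera call takes 0.05 s, during which the arm holds its last target. There are 200 camera calls.

### The job

Put the melon baller and the spreader away in the sloping tool tray: lay each in the cutout of its own shape, with the head in the head recess and the baller's bowl open side out, and press it down past the sprung ribs until the whole handle snaps home, below the face of the insert at both ends. Leave both tools in place, and do not push the fruit, the bowl and the jam jar about.

Things in the scene. Friction and masses are not known exactly. Their poses are not given: they have to be found in the camera images.
- melon_baller: melon baller 170 mm long: dark wooden octagonal handle, 22 mm across flats, 112 mm long, black bolster; steel neck and half-ball bowl 28 mm wide, open side up; 90 g. Origin: underside of the handle at mid-length; +y towards the head, z up. Handle y -56 to 56, top z 22, upright side flats at x -11 and 11 from z 6.5 to 15.5; bowl centred at y 100, foot z 0, rim z 14.5
- spreader: spreader 183 mm long: the same octagonal dark wooden handle (22 mm across flats, 112 mm long) with a flat round-ended steel blade 26 mm wide, 3 mm thick, from y 56 to 127 at z 11; 90 g. Origin and axes as for the melon baller: underside of the handle at mid-length, +y towards the blade, z up
- melon_baller_butt (a point): point on the axis of the melon baller's handle, 50 mm from mid-handle towards the butt (tool y -50, z 11); seated, it lies 11 mm above the cutout's floor
- melon_baller_neck (a point): point on the axis of the melon baller's handle, 50 mm from mid-handle towards the head (tool y 50, z 11); seated, it lies 11 mm above the cutout's floor
- spreader_butt (a point): point on the axis of the spreader's handle, 50 mm from mid-handle towards the butt (tool y -50, z 11); seated, it lies 11 mm above the cutout's floor
- spreader_neck (a point): point on the axis of the spreader's handle, 50 mm from mid-handle towards the head (tool y 50, z 11); seated, it lies 11 mm above the cutout's floor
- insert: grey moulded insert in a dark wooden frame (4 mm above its face), fixed, sloping 30 degrees, its face up and to its front. Origin on the face, at mid-handle on the middle cutout; +x up the slope, +y left along the cutouts towards the head recesses, +z out of the face. Frame: x -106 to 106, y -76 to 146. A fixed pickle fork fills the upper cutout (x 56); handles in it lie 3 mm below the face
- baller_seat (a point): where the melon baller's origin belongs: floor of the middle cutout (round head recess, x 0 on the insert), 25 mm below the face. Axes as the insert; the seated tool's axes point the same way. The handle part is 25 mm wide and 120 mm long (y -60 to 60)
- spreader_seat (a point): where the spreader's origin belongs: floor of the lowest cutout (blade-shaped recess, x -56 on the insert), 25 mm below the face. Axes as the insert; the seated tool's axes point the same way. The handle part is 25 mm wide and 120 mm long (y -60 to 60)
- finger_trough (a point): middle of the floor of the finger trough, 56 mm wide (insert y -28 to 28) and 31 mm deep, that crosses all the cutouts, so that the fingers can hold a handle by its side flats at mid-length while it goes in. Handles stand 56 mm apart, 34 mm between their flats: to let go there, open no more than about 14 mm a side
- baller_rib (a point): one of the sprung smooth ribs: in each empty cutout one stands out of either wall at insert y -42 and 42, 5 mm below the face, 16 mm between the pair. A handle laid in stops on them with its top 16 mm above the face. Pushed along -z (15 to 20 N at mid-handle, or half at each end) it spreads them, snaps past, and they hold it on the floor
- small_bowl: white bowl, 115 mm across, 56 mm high, bystander; origin under its centre
- apple: apple, 72 mm across, 63 mm high, bystander; origin under its centre
- lemon: lemon, 78 x 55 x 56 mm, bystander; origin under its centre
- jam_jar: jam jar, 68 mm across, 84 mm high, bystander; origin under its centre

How it is judged:
At the end, for the whole second after the job is handed in: Both tools lie at rest, pressed home in their own cutouts: both ends of each handle's axis within 3 mm of the seated depth (11 mm above the seat), 4 mm across and 6 mm along the cutout, the tool's upper side turned less than 0.6 rad from the insert's (x of melon_baller_butt in the frame of baller_seat between -0.004 and 0.004 m and y of melon_baller_butt in the frame of baller_seat between -0.056 and -0.044 m and z of melon_baller_butt in the frame of baller_seat between 0.007 and 0.014 m and x of melon_baller_neck in the frame of baller_seat between -0.004 and 0.004 m and y of melon_baller_neck in the frame of baller_seat between 0.044 and 0.056 m and z of melon_baller_neck in the frame of baller_seat between 0.007 and 0.014 m and angle between the z axis of melon_baller and the z axis of baller_seat, either way round below 0.6 rad and linear speed of each of melon_baller, spreader below 0.02 m/s and x of spreader_butt in the frame of spreader_seat between -0.004 and 0.004 m and y of spreader_butt in the frame of spreader_seat between -0.056 and -0.044 m and z of spreader_butt in the frame of spreader_seat between 0.007 and 0.014 m and x of spreader_neck in the frame of spreader_seat between -0.004 and 0.004 m and y of spreader_neck in the frame of spreader_seat between 0.044 and 0.056 m and z of spreader_neck in the frame of spreader_seat between 0.007 and 0.014 m and angle between the z axis of spreader and the z axis of spreader_seat, either way round below 0.6 rad); the robot touches nothing.
It fails at once if the small bowl is moved more than 30 mm (distance of small_bowl from where it was at the start of the episode above 0.03 m).
It fails at once if the apple is moved more than 30 mm (distance of apple from where it was at the start of the episode above 0.03 m).
It fails at once if the lemon is moved more than 30 mm (distance of lemon from where it was at the start of the episode above 0.03 m).
It fails at once if the jam jar is moved more than 30 mm (distance of jam_jar from where it was at the start of the episode above 0.03 m).
It also fails if it takes over 64 s, if anything falls off the work surface, if the arm or the gripper's body presses on something with over 40 N, if the wrist force passes 120 N, or if a joint passes its speed limit or range.

## Working session

There is one attempt and no reset: what is moved stays moved. The work goes in short steps, Python scripts to look and compute and a tool call to move; the robot and the scene stay as the last step left them, time stands still between calls to the robot, and variables do not carry over. Pictures are saved under pics/ and viewed, at most 10 in all, crops included, and the job is handed in when it is done.

Besides the shell and the picture viewer there is one more tool, called after ">>>" by a JSON object that holds its "name" and its "arguments", one argument or row to a line. step_arm: Moves the arm, as the interface text tells. Its arguments: {"type":"object","properties":{"commands":{"type":"array","items":{"type":"number"}},"jaw":{"type":"number"},"grip_force":{"type":"number"}},"required":["commands"]}

```bash
mkdir -p pics
cat > h.py <<'E'
import numpy as np, cv2
from scipy.spatial.transform import Rotation as Ro
from station import manip
def ray(c,u,v):
    d=c["R"].T@np.array([(u-c["cx"])/c["fx"],(v-c["cy"])/c["fy"],1.]); return -c["R"].T@c["t"],d
def onz(c,u,v,z):
    o,d=ray(c,u,v); return o+d*(z-o[2])/d[2]
def proj(c,X):
    p=np.asarray(X)@c["R"].T+c["t"]; return np.c_[c["fx"]*p[:,0]/p[:,2]+c["cx"],c["fy"]*p[:,1]/p[:,2]+c["cy"]]
def tri(c1,p1,c2,p2):
    o1,d1=ray(c1,*p1);o2,d2=ray(c2,*p2)
    s=np.linalg.lstsq(np.c_[d1,-d2],o2-o1,rcond=None)[0]
    a,b=o1+d1*s[0],o2+d2*s[1]; return (a+b)/2,np.linalg.norm(a-b)
def delta(pos,R):
    "shift and turn (tool axes, m, deg) from measured pose to target"
    s=manip.sense();R0=Ro.from_quat(s["tool_rot"])
    return np.round(R0.inv().apply(np.array(pos)-s["tcp_pos"]),4),np.round((R0.inv()*R).as_rotvec(degrees=True),2)
def wcam():
    s=manip.sense();c=manip.snapshot("wrist");M=np.array(c["mount"])
    T=np.eye(4);T[:3,:3]=Ro.from_quat(s["tool_rot"]).as_matrix();T[:3,3]=s["tcp_pos"]
    W=np.linalg.inv(T@M);c["R"]=W[:3,:3];c["t"]=W[:3,3];return c
E
python3 - <<'E'
from h import *
import pickle
for n in("scene","side"):
    c=manip.snapshot(n);cv2.imwrite(f"pics/{n}.png",c["pixels"]);pickle.dump(c,open(n+".pkl","wb"));print(n,-c["R"].T@c["t"],c["R"][2])
c=wcam();cv2.imwrite("pics/wrist.png",c["pixels"]);pickle.dump(c,open("wrist.pkl","wb"));print(manip.sense())
E
```

```text
scene [0.12117031 0.79391627 0.51594174] [ 0.49162706 -0.72182323 -0.48710785]
side [ 0.12495242 -0.32101489  0.69363292] [ 0.49918384  0.50226857 -0.70607491]
{'t': 0.15, 'q': array([ 9.94451245e-01,  5.28266682e-01,  1.43360291e+00,  3.07952597e-05,
        1.18140526e+00, -1.78498992e-01]), 'qd': array([-0.00044182, -0.00099373, -0.00486866, -0.00079363,  0.0001294 ,
        0.00029789]), 'tau': array([-2.72218895e-04, -4.42746735e+01, -1.78274828e+01, -2.32952789e-04,
        5.63138252e-03,  1.38288561e-05]), 'tcp_pos': array([0.2417855 , 0.57570254, 0.20615143]), 'tool_rot': array([ 1.97619400e-01,  9.80278463e-01, -7.76649534e-04, -3.23202680e-04]), 'force': array([0.39531896, 0.19436666, 0.16711962]), 'ft_torque': array([0.00685059, 0.04540745, 0.00272274]), 'gripper_force': 0.0, 'finger_gap': 0.9968797993484311}
```

View pics/scene.png

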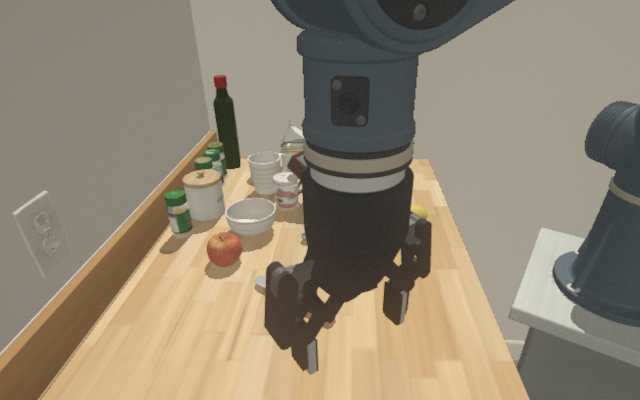

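View pics/side.png

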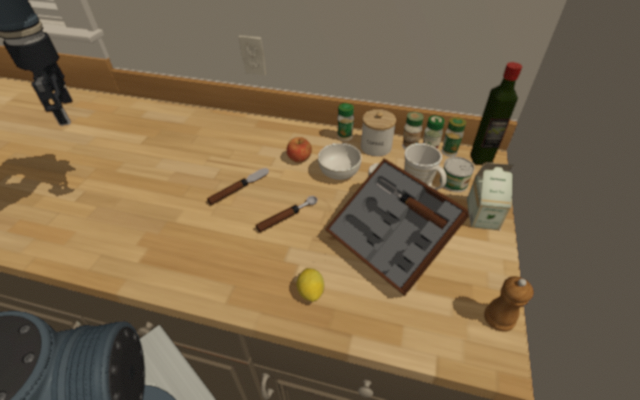

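The side view shows the spreader near (238,187), the baller near (287,214) and the tray centred near (397,225). The lemon is at (311,285), the apple at (299,150) and the bowl at (340,162). The arm hides most of the scene view.

Run:
```python
from h import *
im=cv2.imread("pics/side.png")[140:300,190:480]
cv2.imwrite("pics/side2.png",cv2.resize(im,None,fx=2.75,fy=2.75,interpolation=cv2.INTER_CUBIC))
import pickle
c=pickle.load(open("side.pkl","rb"))
hsv=cv2.cvtColor(c["pixels"],cv2.COLOR_BGR2HSV)
for n,p,z in [("spr",(238,187),.011),("bal",(287,214),.011),("lemon",(311,285),.028),("apple",(299,150),.03),("bowl",(340,162),.03),("tray lo-left",(328,232),.0),("lo-right",(405,290),0),("top",(385,163),.1),("right",(466,215),.1)]:
    print(n,onz(c,*p,z).round(3))
dark=((hsv[...,2]<110)).astype(np.uint8); 
for y0,y1,x0,x1 in[(165,210,200,275),(190,236,250,322)]:
    m=np.zeros_like(dark);m[y0:y1,x0:x1]=dark[y0:y1,x0:x1]
    n,l,st,ce=cv2.connectedComponentsWithStats(m)
    k=1+np.argmax(st[1:,4]);pts=np.argwhere(l==k)[:,::-1].astype(np.float32)
    print(st[k],ce[k]);r=cv2.minAreaRect(pts);b=cv2.boxPoints(r);print(r)
    w=np.array([onz(c,*p,.011)[:2] for p in pts]);r=cv2.minAreaRect((w*1000).astype(np.float32));print(r)
    e=np.linalg.svd(w-w.mean(0),full_matrices=False)[2][0];s=(w-w.mean(0))@e;print("w",w.mean(0),e,s.min(),s.max())
```

```text
spr [0.483 0.356 0.011]
bal [0.509 0.193 0.011]
lemon [0.405 0.    0.028]
apple [0.683 0.339 0.03 ]
bowl [0.725 0.221 0.03 ]
tray lo-left [0.544 0.089 0.   ]
lo-right [ 0.544 -0.133  0.   ]
top [0.734 0.084 0.1  ]
right [ 0.719 -0.143  0.1  ]
[207 179  42  27 351] [226.84330484 191.62678063]
((227.01837158203125, 191.60549926757812), (8.127426147460938, 46.05541229248047), 61.69924545288086)
((453.87969970703125, 362.2807922363281), (29.172853469848633, 120.12442016601562), 87.0179443359375)
w [0.45288966 0.36228928] [-0.99933741  0.03639711] -0.061184359184663986 0.059093560119815765
[255 205  44  28 397] [276.6372796  218.53148615]
((276.7353210449219, 218.4412078857422), (8.764705657958984, 47.47058868408203), 61.927513122558594)
((483.93621826171875, 199.62200927734375), (27.125654220581055, 119.3895492553711), 81.70841217041016)
w [0.48205519 0.19974303] [-0.99046642  0.13775435] -0.061605294774568595 0.05782531319031766
```

View pics/side2.png

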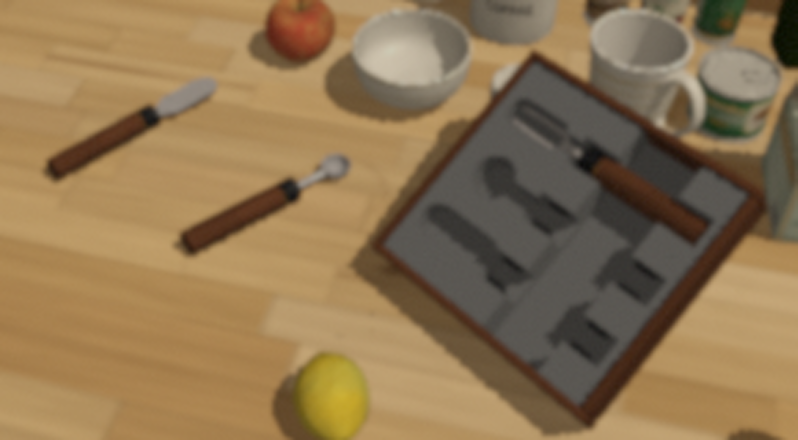

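Run:
```python
from h import *
import pickle
c=pickle.load(open("wrist.pkl","rb"));print(np.round(c["mount"],3),c["fx"])
R=Ro.from_matrix(np.array([[0,-1,0],[-1,0,0],[0,0,-1.]]).T.T)
# tool x=-? columns: x=(0,..)
R=Ro.from_matrix(np.c_[[1,0,0],[0,-1,0],[0,0,-1]])
print(delta([.42,.27,.33],R))
```

```text
[[ 0.    -0.959 -0.285  0.072]
 [ 1.     0.001 -0.001 -0.001]
 [ 0.001 -0.285  0.959 -0.168]
 [ 0.     0.     0.     1.   ]] 325.9433823631249
(array([-0.2827, -0.213 , -0.1236]), array([-5.000e-02,  1.200e-01,  1.572e+02]))
```

>>> {"name": "step_arm", "arguments": {
  "commands": [-0.032,-0.02,-0.012,0,0,8,-0.064,-0.04,-0.024,0,0,16,-0.096,-0.06,-0.036,0,0,24,-0.128,-0.08,-0.048,0,0,32,-0.16,-0.1,-0.06,0,0,40,-0.192,-0.12,-0.072,0,0,48,-0.224,-0.14,-0.084,0,0,56,-0.256,-0.16,-0.096,0,0,64,-0.288,-0.18,-0.108,0,0,72,-0.32,-0.197,-0.124,0,0,80]
}}

```text
t: 1.15
tcp_pos: [0.4607, 0.2689, 0.3307]
tool_rot: [0.783, 0.622, -0.001, -0.0]
force: [0.5, -0.1, -0.0]
finger_gap: 1.003
gripper_force: 0.0
```

>>> {"name": "step_arm", "arguments": {
  "commands": [0,0,0,0,0,8.5,0,0,0,0,0,17,0,0,0,0,0,25.5,0,0,0,0,0,34,0,0,0,0,0,42.5,0,0,0,0,0,51,0,0,0,0,0,59.5,0,0,0,0,0,68,0,0,0,0,0,76.5,0,0,0,0,0,77]
}}

```text
t: 2.15
tcp_pos: [0.4605, 0.2705, 0.3306]
tool_rot: [1.0, 0.002, -0.0, 0.0]
force: [0.4, 0.1, 0.0]
finger_gap: 1.0
gripper_force: 0.0
```

Run:
```python
from h import *
import pickle
print(manip.sense())
c=wcam();cv2.imwrite("pics/w1.png",c["pixels"]);pickle.dump(c,open("w1.pkl","wb"))
c=manip.snapshot("scene");pickle.dump(c,open("scene1.pkl","wb"));cv2.imwrite("pics/sc1.png",c["pixels"])
```

```text
{'t': 2.15, 'q': array([3.21719251e-01, 2.76751090e-01, 1.48987034e+00, 3.72038544e-05,
       1.37577296e+00, 1.88918077e+00]), 'qd': array([-0.00061371, -0.000533  , -0.00041471, -0.00074664, -0.0014616 ,
       -0.01609322]), 'tau': array([-4.07956832e-03, -3.45941627e+01, -2.02642554e+01,  1.12623638e-03,
        1.58713923e-03,  4.47639087e-01]), 'tcp_pos': array([0.46051022, 0.27050279, 0.330591  ]), 'tool_rot': array([ 9.99998535e-01,  1.66379121e-03, -3.86254109e-04,  1.08798683e-04]), 'force': array([0.44115275, 0.14118657, 0.00340359]), 'ft_torque': array([0.02000024, 0.02590468, 0.06359305]), 'gripper_force': 0.0, 'finger_gap': 0.9995747301412219}
```

View pics/w1.png

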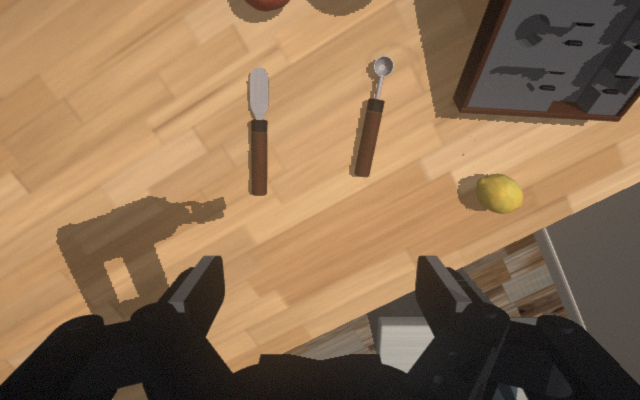

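The wrist view shows the spreader handle at (260,158) with its head up in the image, and the baller handle at (369,138). The lemon is at (498,193), and the tray's lower-left corner is at (460,108).

Run:
```python
from h import *
import pickle
c=pickle.load(open("w1.pkl","rb"))
g=cv2.cvtColor(c["pixels"],cv2.COLOR_BGR2HSV)[...,2]
for n,(y0,y1,x0,x1) in dict(spr=(110,205,245,280),bal=(90,185,345,395)).items():
    m=np.zeros_like(g);m[y0:y1,x0:x1]=g[y0:y1,x0:x1]<115
    k_,l,st,ce=cv2.connectedComponentsWithStats(m);k=1+np.argmax(st[1:,4]);pts=np.argwhere(l==k)[:,::-1]
    w=np.array([onz(c,*p,.011)[:2] for p in pts]);r=cv2.minAreaRect((w*1000).astype(np.float32));e=np.linalg.svd(w-w.mean(0),full_matrices=False)[2][0];e*=np.sign(e[0])
    print(n,r,w.mean(0),np.degrees(np.arctan2(e[1],e[0])))
# heads
print(onz(c,259,76,.011),onz(c,383,66,.012))
```

```text
spr ((453.778076171875, 361.23095703125), (23.399063110351562, 113.37057495117188), 87.52110290527344) [0.45504797 0.36080266] -2.8394446383580316
bal ((483.3316955566406, 197.6231231689453), (23.836503982543945, 114.0154037475586), 80.7815933227539) [0.48561133 0.19728518] -9.163457213787376
[0.5691693  0.35433492 0.011     ] [0.58274857 0.18141363 0.012     ]
```

View pics/sc1.png

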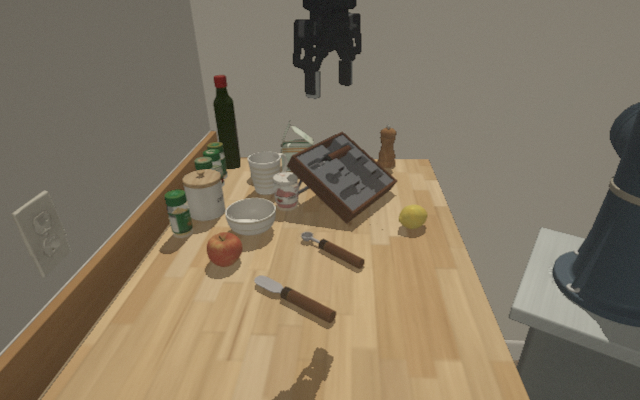

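Both handles measure 23 x 113 mm against the nominal 22 x 112, and the heads fall where they should. Next I move over the tray for one vertical look.

>>> {"name": "step_arm", "arguments": {
  "commands": [0.014,0.027,-0.003,0,0,0,0.028,0.054,-0.006,0,0,0,0.042,0.081,-0.009,0,0,0,0.056,0.108,-0.012,0,0,0,0.07,0.135,-0.015,0,0,0,0.084,0.162,-0.018,0,0,0,0.098,0.189,-0.021,0,0,0,0.112,0.216,-0.024,0,0,0,0.126,0.243,-0.027,0,0,0,0.14,0.26,-0.03,0,0,0]
}}

```text
t: 3.25
tcp_pos: [0.6021, 0.0091, 0.3608]
tool_rot: [1.0, 0.002, -0.0, 0.0]
force: [-0.6, -0.3, -1.3]
finger_gap: 0.998
gripper_force: 0.0
```

Run:
```python
from h import *
import pickle
c=wcam();cv2.imwrite("pics/w2.png",c["pixels"]);pickle.dump(c,open("w2.pkl","wb"))
```

```text
(no output)
```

View pics/w2.png

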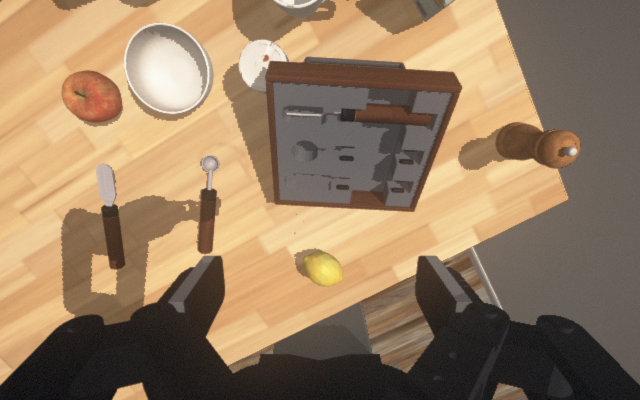

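Run:
```python
from h import *
im=cv2.imread("pics/w2.png")[50:220,250:475]
cv2.imwrite("pics/w2c.png",cv2.convertScaleAbs(cv2.resize(im,None,fx=3.5,fy=3.5,interpolation=cv2.INTER_CUBIC),alpha=1.6))
```

```text
(no output)
```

View pics/w2c.png

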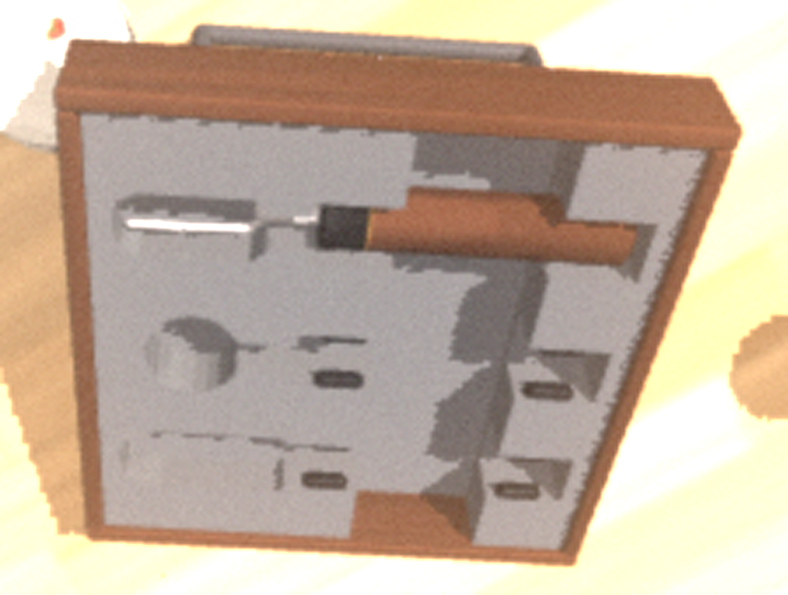

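The enlarged view gives the rim's outer corners (crop pixels): UL (57,107), UR (741,130), LL (88,537), LR (577,563). Head recesses are on the image left (+Y). I'll fit the tray's x, y, z and yaw from the rim corners in several views.

```bash
cat > tray.py <<'E'
from h import *
import pickle
from scipy.optimize import least_squares
L=lambda n:pickle.load(open(n+".pkl","rb"))
A=np.array([[106,146,4],[106,-76,4],[-106,146,4],[-106,-76,4]])/1000. # UL UR LL LR
w2=np.array([[57,107],[741,130],[88,537],[577,563]])/3.5+[250,50]-.35
sd=np.array([[535,55],[762,197],[380,245],[588,425]])/2.75+[190,140]-.35
def TR(p): 
    R=Ro.from_euler("z",p[3])*Ro.from_euler("y",-30,degrees=True); return R,np.array(p[:3])
def fit(obs,p0=[.64,-.02,.07,0]):
    def f(p):
        R,t=TR(p); return np.concatenate([(proj(c,R.apply(a)+t)-u).ravel() for c,a,u in obs])
    return least_squares(f,p0)
if __name__=="__main__":
    for o in([(L("w2"),A,w2)],[(L("side"),A,sd)],[(L("w2"),A,w2),(L("side"),A,sd)]):
        r=fit(o);print(r.x[:3].round(4),np.degrees(r.x[3]).round(2),r.fun.round(1))
E
python3 tray.py
```

```text
[ 0.606  -0.0733  0.0794] -2.23 [-0.1 -2.  -0.9  0.6  1.7  1.9 -0.3  0.2]
[ 0.6228 -0.0659  0.0659] -2.75 [ 0.7  0.4  1.  -0.4 -0.7  1.7 -0.9 -1.4]
[ 0.6069 -0.073   0.0824] -2.38 [-0.7 -3.4  0.2 -0.2  1.1  1.7 -0.1  0.3 -1.  -0.7  2.1 -0.4 -3.6  2.9
 -1.3  1.4]
```

Run:
```python
from h import *
import pickle
c=wcam();pickle.dump(c,open("w3.pkl","wb"));s=manip.sense();print(s["tcp_pos"],s["qd"].round(3))
c2=manip.snapshot("scene");pickle.dump(c2,open("scene2.pkl","wb"))
d=manip.snapshot("side");pickle.dump(d,open("side2.pkl","wb"))
a=c["pixels"][50:220,250:475];b=c2["pixels"][120:230,275:410];
a=cv2.convertScaleAbs(cv2.resize(a,None,fx=2,fy=2,interpolation=cv2.INTER_CUBIC),alpha=1.4)
b=cv2.resize(b,None,fx=5.5,fy=5.5,interpolation=cv2.INTER_CUBIC)
cv2.imwrite("pics/sc2c.png",b)
# edges in w3: scan gradient along columns/rows
hsv=cv2.cvtColor(c["pixels"],cv2.COLOR_BGR2HSV).astype(int)
for u in (290,320,350,380,410,440): print("col",u,[tuple(c["pixels"][v,u]) for v in range(62,100,3)][:0],c["pixels"][62:102,u,2].tolist())
```

```text
[0.6034522  0.00842593 0.3607188 ] [ 0.041 -0.024  0.052  0.03   0.022  0.023]
col 290 [] [234, 226, 213, 158, 104, 100, 103, 101, 101, 101, 101, 102, 107, 106, 102, 98, 98, 104, 115, 109, 102, 102, 98, 94, 84, 107, 97, 111, 113, 111, 112, 113, 112, 112, 113, 111, 112, 112, 110, 114]
col 320 [] [107, 104, 94, 92, 105, 121, 98, 95, 97, 97, 96, 96, 102, 104, 104, 107, 98, 95, 100, 101, 112, 107, 102, 100, 98, 95, 83, 108, 112, 112, 109, 112, 110, 111, 108, 112, 108, 108, 109, 109]
col 350 [] [153, 107, 105, 96, 89, 87, 108, 101, 94, 96, 96, 95, 99, 100, 103, 101, 101, 97, 98, 97, 100, 102, 111, 104, 97, 97, 97, 91, 105, 95, 109, 107, 111, 110, 107, 109, 110, 109, 109, 109]
col 380 [] [230, 224, 138, 108, 109, 97, 87, 86, 118, 98, 93, 94, 96, 97, 99, 101, 98, 102, 101, 99, 99, 101, 97, 104, 108, 100, 102, 97, 94, 78, 74, 74, 81, 77, 75, 72, 76, 76, 73, 81]
col 410 [] [245, 246, 247, 246, 246, 245, 245, 244, 243, 241, 206, 117, 101, 101, 101, 101, 102, 103, 102, 103, 102, 106, 103, 104, 104, 112, 109, 106, 103, 101, 96, 75, 74, 77, 73, 71, 71, 73, 74, 74]
col 440 [] [246, 247, 248, 248, 247, 247, 248, 247, 247, 247, 245, 239, 177, 116, 109, 106, 105, 111, 110, 106, 107, 104, 110, 109, 108, 107, 110, 120, 115, 110, 106, 102, 99, 93, 115, 119, 117, 119, 121, 119]
```

View pics/sc2c.png

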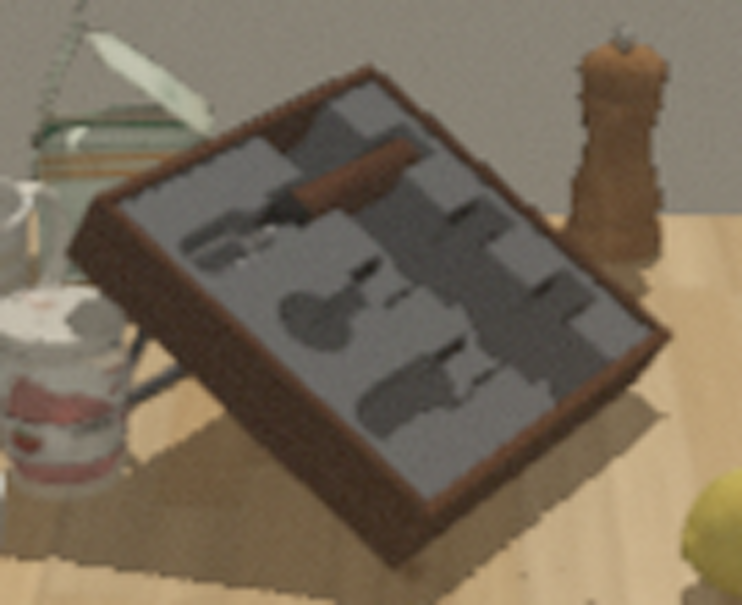

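The scene crop shows the rim's outer corners at about UL (100,203), UR (371,68), LL (428,508) and LR (670,333) in crop pixels. My earlier upper-edge reading in the wrist view was off, so I'm refitting with edge lines.

```bash
cat > fit2.py <<'E'
from tray import *
c=L("w3");G=cv2.cvtColor(c["pixels"],cv2.COLOR_BGR2GRAY).astype(float)
def edge(prof,lo,sgn):
    g=np.diff(cv2.GaussianBlur(prof.reshape(-1,1),(1,3),0).ravel())*sgn;k=np.argmax(g);return lo+k+.5
P={}
P["L"]=np.array([(edge(G[v,255:290],255,-1),v) for v in range(110,200,4)])
P["R"]=np.array([(edge(G[v,405:475],405,1),v) for v in range(110,200,4)])
P["B"]=np.array([(u,edge(G[195:225,u],195,1)) for u in range(285,410,5)])
P["T"]=np.array([(290,80),(320,82),(350,84),(380,86),(410,87.2),(440,89)],float)
ln={}
for k,p in P.items():
    vx,vy,x,y=cv2.fitLine(p.astype(np.float32),cv2.DIST_HUBER,0,.01,.01).ravel();n=np.array([-vy,vx]);ln[k]=(n,n@[x,y]);print(k,np.abs(p@n-n@[x,y]).round(1).tolist())
X=lambda a,b:np.linalg.solve(np.c_[ln[a][0],ln[b][0]].T,[ln[a][1],ln[b][1]])
w3=np.array([X("T","L"),X("T","R"),X("B","L"),X("B","R")]);print(w3)
sc=np.array([[100,203],[371,68],[428,508],[670,333]])/5.5+[275,120]-.41
o=[(L("w3"),A,w3)],[(L("scene2"),A,sc)],[(L("side"),A,sd)],[(L("w3"),A,w3),(L("scene2"),A,sc),(L("side"),A,sd)]
for q in o:
    r=fit(q);print(r.x[:3].round(4),np.degrees(r.x[3]).round(2),r.fun.round(1))
E
python3 fit2.py
```

```text
L [0.5, 0.7, 0.9, 0.1, 0.3, 0.5, 0.3, 0.1, 0.1, 0.7, 0.5, 0.3, 1.1, 0.9, 0.7, 1.5, 1.3, 1.1, 12.1, 11.3, 10.5, 8.7, 7.9]
R [0.1, 0.4, 0.1, 0.4, 0.1, 0.4, 0.0, 0.4, 0.0, 0.5, 0.0, 0.4, 0.0, 0.4, 0.1, 0.4, 0.1, 0.3, 0.1, 0.3, 0.2, 0.3, 0.2]
B [0.3, 0.0, 0.2, 0.5, 0.3, 0.0, 0.2, 0.5, 0.3, 0.0, 0.2, 0.5, 0.3, 0.0, 0.2, 0.5, 0.2, 0.0, 0.3, 0.5, 0.2, 0.0, 0.3, 0.5, 0.2]
T [0.2, 0.0, 0.2, 0.4, 0.2, 0.2]
[[263.45792  78.64603]
 [458.11426  90.2515 ]
 [269.7934  206.45813]
 [411.39014 213.58643]]
[ 0.6069 -0.0716  0.0842] -3.29 [-1.2 -0.5  0.3  0.5  2.2 -0.3 -0.8  0.4]
[ 0.6237 -0.1008  0.0682] -3.19 [ 0.2 -0.7  0.2  0.   0.2  0.7 -0.6  0. ]
[ 0.6228 -0.0659  0.0659] -2.75 [ 0.7  0.4  1.  -0.4 -0.7  1.7 -0.9 -1.4]
[ 0.6075 -0.0723  0.0832] -3.14 [-0.7 -0.6  0.4 -0.2  2.8 -0.6 -0.4 -0.3 -1.8 -1.3 -0.1 -1.2  0.3  2.2
  0.8  0.3 -0.1 -1.3  2.2 -0.5 -3.4  1.6 -2.2  0.7]
```

```bash
python3 - <<'E'
from tray import *
c=L("w3");p=c["pixels"]
for v in (100,120,140,160,180,195): print(v,[tuple(int(k) for k in x) for x in p[v,258:284:1]])
E
sed -i 's/^P\["L"\].*/P["L"]=np.array([(266,80.),(275.0,203)])/' fit2.py
sed -i 's/^for q in o:/o+=([(L("scene2"),A,sc),(L("side"),A,sd)],)\nfor q in o:/' fit2.py; python3 fit2.py | tail -7
```

```text
100 [(89, 117, 144), (85, 113, 140), (85, 117, 142), (87, 118, 144), (85, 114, 142), (86, 111, 139), (57, 74, 100), (55, 72, 99), (53, 69, 97), (51, 67, 98), (50, 68, 98), (51, 67, 98), (61, 71, 97), (96, 99, 110), (103, 106, 112), (106, 108, 115), (105, 106, 112), (104, 109, 113), (103, 107, 112), (105, 107, 114), (106, 107, 114), (105, 106, 113), (107, 107, 114), (105, 108, 112), (107, 109, 116), (105, 107, 114)]
120 [(83, 111, 140), (83, 110, 139), (85, 115, 142), (85, 114, 142), (84, 113, 141), (86, 117, 144), (84, 115, 143), (74, 96, 123), (51, 70, 94), (51, 65, 95), (45, 62, 94), (50, 67, 96), (53, 68, 97), (52, 68, 98), (68, 78, 95), (98, 99, 109), (104, 107, 113), (105, 106, 111), (103, 103, 110), (106, 108, 115), (105, 107, 112), (107, 107, 115), (94, 97, 103), (91, 93, 99), (107, 109, 114), (111, 115, 120)]
140 [(81, 110, 138), (79, 107, 135), (78, 106, 134), (78, 107, 134), (79, 108, 134), (79, 107, 136), (80, 107, 136), (76, 105, 133), (75, 104, 130), (60, 77, 102), (50, 68, 96), (46, 62, 93), (47, 63, 93), (45, 62, 93), (50, 66, 96), (63, 73, 93), (95, 98, 107), (104, 10
[... 1188 characters left out ...]
4), (76, 107, 136), (55, 75, 104), (51, 69, 97), (48, 68, 98), (50, 69, 100), (60, 75, 106), (81, 90, 107), (102, 107, 116), (104, 108, 118), (105, 110, 118), (105, 108, 118), (108, 112, 122), (106, 108, 119)]
[ 0.6066 -0.0748  0.0785] -2.98 [-0.5  0.7  0.6  0.6 -0.5 -1.   0.5 -0.8]
[ 0.6237 -0.1008  0.0682] -3.19 [ 0.2 -0.7  0.2  0.   0.2  0.7 -0.6  0. ]
[ 0.6228 -0.0659  0.0659] -2.75 [ 0.7  0.4  1.  -0.4 -0.7  1.7 -0.9 -1.4]
[ 0.6075 -0.074   0.0822] -2.95 [-1.8 -0.3  1.4 -0.4 -1.3 -0.8  0.7 -0.7 -1.3 -1.1  0.1 -1.1  0.9  2.2
  1.   0.3  0.3 -0.6  2.9  0.2 -2.9  2.4 -1.3  1.5]
[ 0.6094 -0.0734  0.082 ] -2.86 [-2.1 -1.  -0.7 -1.   0.2  2.2  0.3  0.2  0.5 -1.   3.  -0.5 -2.5  2.
 -0.9  0.8]
```

```bash
sed -i 's/^P\["L"\].*/P["L"]=np.array([(263.6,100.),(265.2,120),(266.8,140),(268.5,160),(269.9,180),(271.6,195)])/' fit2.py
sed -i 's/(L("side"),A,sd)/(L("side"),A[[0,2]],sd[[0,2]])/g' fit2.py; python3 fit2.py
```

```text
L [0.1, 0.0, 0.0, 0.0, 0.2, 0.2]
R [0.1, 0.4, 0.1, 0.4, 0.1, 0.4, 0.0, 0.4, 0.0, 0.5, 0.0, 0.4, 0.0, 0.4, 0.1, 0.4, 0.1, 0.3, 0.1, 0.3, 0.2, 0.3, 0.2]
B [0.3, 0.0, 0.2, 0.5, 0.3, 0.0, 0.2, 0.5, 0.3, 0.0, 0.2, 0.5, 0.3, 0.0, 0.2, 0.5, 0.2, 0.0, 0.3, 0.5, 0.2, 0.0, 0.3, 0.5, 0.2]
T [0.2, 0.0, 0.2, 0.4, 0.2, 0.2]
[[261.77332  78.54559]
 [458.11426  90.2515 ]
 [272.3375  206.58621]
 [411.39014 213.58643]]
[ 0.6071 -0.0718  0.0845] -2.95 [ 0.   0.1  0.1 -0.2  0.   0.  -0.3  0. ]
[ 0.6237 -0.1008  0.0682] -3.19 [ 0.2 -0.7  0.2  0.   0.2  0.7 -0.6  0. ]
[ 0.6353 -0.0562  0.0544] -2.54 [-0.  0.  0. -0.]
[ 0.6075 -0.0724  0.0834] -3.02 [ 0.9 -0.3  0.4 -0.4  0.5 -0.5 -0.2 -0.4 -1.8 -1.3 -0.2 -1.3  0.5  2.1
  0.8  0.1 -0.1 -1.3 -3.4  1.7]
[ 0.6101 -0.0756  0.0818] -2.98 [-1.8 -1.4 -0.4 -1.2  0.2  1.8  0.4 -0.   1.5 -0.7 -1.6  2.2]
```

The wrist-view fit is tight (≤0.3 px): tray origin (0.607, -0.072, 0.0845), yaw -2.95°. Now the baller.

```bash
cat > plan.py <<'E'
from tray import *
TP=[.6071,-.0718,.0845,np.radians(-2.95)]
Ri,ti=TR(TP)
def grasp(x,y,yaw,z=.002):
    a=np.radians(yaw);oy=np.array([np.cos(a),np.sin(a),0]);ox=np.array([np.sin(a),-np.cos(a),0])
    return np.array([x,y,z]),Ro.from_matrix(np.c_[oy,ox,[0,0,-1]])
def ins(x,y,z): # insert-frame TCP point, gripper facing the face
    M=Ri.as_matrix(); return ti+M@np.array([x,y,z]),Ro.from_matrix(np.c_[M[:,1],M[:,0],-M[:,2]])
def D(n,pr): print(n,*[v.tolist() for v in delta(*pr)])
E
python3 - <<'E'
from plan import *
print(manip.sense()["tcp_pos"]);D("above",grasp(.4833,.1976,-9.2,.06))
E
```

```text
[0.60140911 0.01109499 0.36041957]
above [-0.1169, -0.1868, 0.3007] [-0.04, 0.08, 9.45]
```

>>> {"name": "step_arm", "arguments": {
  "commands": [-0.013,-0.021,0.033,0,0,1,-0.026,-0.042,0.066,0,0,2,-0.039,-0.062,0.1,0,0,3,-0.052,-0.083,0.133,0,0,4,-0.065,-0.104,0.167,0,0,5,-0.078,-0.125,0.2,0,0,6,-0.091,-0.145,0.234,0,0,7,-0.104,-0.166,0.267,0,0,8,-0.117,-0.187,0.3,0,0,9.4,-0.117,-0.187,0.3,0,0,9.4],
  "jaw": 70
}}

```text
t: 4.45
tcp_pos: [0.477, 0.1997, 0.0574]
tool_rot: [0.997, -0.077, -0.006, 0.001]
force: [-0.9, -0.7, -0.2]
finger_gap: 0.703
gripper_force: 0.0
```

Run:
```python
from plan import *
print(manip.sense()["tcp_pos"],manip.sense()["qd"].round(3));D("down",grasp(.4833,.1976,-9.2,.002))
c=wcam();pickle.dump(c,open("w4.pkl","wb"))
g=cv2.cvtColor(c["pixels"],cv2.COLOR_BGR2GRAY)
```

```text
[0.47704278 0.19971198 0.05743794] [-0.045 -0.059 -0.074 -0.027  0.037 -0.045]
down [0.0071, 0.0009, 0.0554] [0.19, 0.66, 0.32]
```

>>> {"name": "step_arm", "arguments": {
  "commands": [0,0,0.012,0,0,0,0,0,0.024,0,0,0,0,0,0.036,0,0,0,0,0,0.046,0,0,0,0,0,0.054,0,0,0,0,0,0.054,0,0,0,0,0,0.054,0,0,0,0,0,0.054,0,0,0,0,0,0.054,0,0,0,0,0,0.054,0,0,0]
}}

```text
t: 5.5
tcp_pos: [0.4843, 0.1978, 0.0073]
tool_rot: [0.997, -0.08, 0.0, -0.0]
force: [-0.1, -1.4, -0.1]
finger_gap: 0.698
gripper_force: 0.0
```

Run:
```python
from plan import *
print(manip.sense()["tcp_pos"],manip.sense()["qd"].round(3));D("down",grasp(.4833,.1976,-9.2,.002))
```

```text
[0.48432074 0.19780359 0.0073201 ] [-0.002  0.001 -0.001  0.001  0.     0.002]
down [-0.001, 0.0004, 0.0053] [-0.02, -0.05, 0.02]
```

>>> {"name": "step_arm", "arguments": {
  "commands": [0,0,0.003,0,0,0,-0.001,0,0.005,0,0,0,-0.001,0,0.005,0,0,0,-0.001,0,0.005,0,0,0,-0.001,0,0.005,0,0,0,-0.001,0,0.005,0,0,0,-0.001,0,0.005,0,0,0,-0.001,0,0.005,0,0,0,-0.001,0,0.005,0,0,0,-0.001,0,0.005,0,0,0],
  "jaw": 0,
  "grip_force": 100
}}

```text
t: 6.5
tcp_pos: [0.4831, 0.1979, 0.0019]
tool_rot: [0.997, -0.08, 0.0, 0.0]
force: [0.4, -0.5, -0.3]
finger_gap: 0.001
gripper_force: 0.0
```

Run:
```python
from plan import *
s=manip.sense();print(s["tcp_pos"],s["finger_gap"],s["force"]);D("seat hover",ins(0,0,.09));D("rib",ins(0,0,-.004))
```

```text
[0.48306521 0.19785217 0.00193129] 0.0014890459093248485 [ 0.41022329 -0.4653643  -0.30363583]
seat hover [0.1208, 0.2513, -0.1605] [-22.53, 25.13, -93.81]
rib [0.1675, 0.2462, -0.0791] [-22.53, 25.13, -93.81]
```

The jaw closed fully with no force, so the grasp missed. I need to look.

Run:
```python
from plan import *
c=wcam();pickle.dump(c,open("w5.pkl","wb"));d=manip.snapshot("side")
a=c["pixels"];b=cv2.resize(d["pixels"][140:250,200:360],(640,440),interpolation=cv2.INTER_CUBIC)
cv2.imwrite("pics/m.png",cv2.resize(np.vstack([a,b]),None,fx=.71,fy=.71))
```

```text
(no output)
```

View pics/m.png

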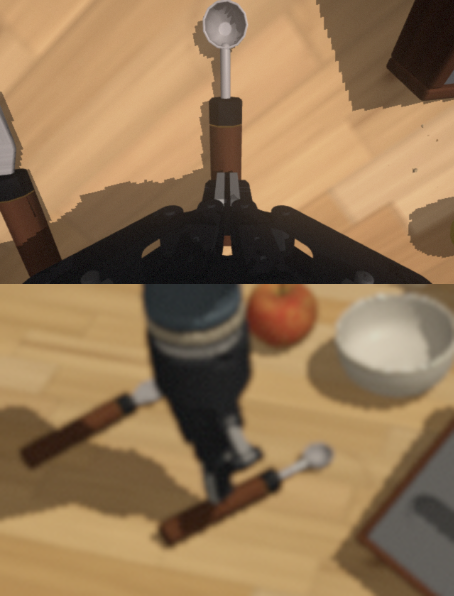

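The wrist picture shows the shut fingers at (227,172–205), drawn over the handle. So the real fingertips sit above the handle top, well behind the reported TCP. I'll check the stated tool length.

Run:
```python
from plan import *
print(manip.tcp_to_grasp,[a for a in dir(manip) if a[0]!="_"]);s=manip.sense();print(s)
# q-based sanity: tip edges in w5 (shut): columns through the fingers
c=L("w5");g=cv2.cvtColor(c["pixels"],cv2.COLOR_BGR2GRAY);print(g[225:300:3,300:345:3])
# expected pixels of tip front corner for several setbacks
K=lambda p:(lambda q:(c["fx"]*q[0]/q[2]+c["cx"],c["fy"]*q[1]/q[2]+c["cy"]))((np.linalg.inv(c["mount"])@np.r_[p,1])[:3])
for d in(0,.01,.02,.03):print(d,np.round(K([.011,0,-d]),1),np.round(K([-.011,0,-d]),1),np.round(K([.011,.0425,-d]),1))
```

```text
0.0187 ['PlanningError', 'sense', 'sign_off', 'snapshot', 'tcp_to_grasp']
{'t': 6.6, 'q': array([ 1.74440924e-01,  7.27670073e-01,  1.83457025e+00, -8.40169252e-06,
        5.79315192e-01,  1.90567753e+00]), 'qd': array([-0.00070388,  0.00066593, -0.00191934, -0.00119228, -0.00115228,
       -0.00083007]), 'tau': array([-9.03918353e-04, -4.15180922e+01, -6.65040225e+00, -1.47591359e-04,
        4.50573161e-04, -1.49459231e-05]), 'tcp_pos': array([0.48307148, 0.19784174, 0.00192588]), 'tool_rot': array([ 9.96784371e-01, -8.01306242e-02,  1.85504635e-05, -2.45245699e-06]), 'force': array([-0.12729784,  0.12328982,  0.69544275]), 'ft_torque': array([0.0141948 , 0.01961244, 0.01046333]), 'gripper_force': 0.0, 'finger_gap': 0.0004029017169012755}
[[ 53  57  57  62  65  67  73  73  71  73  75  71  68  85 180]
 [ 49  55  57  57  59  64  70  71  72  74  73  70  67  83 177]
 [ 50  59  55  62  62  64  69  74  73  73  71  70  72  86 177]
 [ 54  56  57  56  63  65  68  70  72  73  73  72  67  86 176]
 [ 54  55  57  58  64  67  68  72  73  74  73  69  67  82 173]
 [ 52  55  58  50  46  66  65  69
[... 712 characters left out ...]
5  45  43]
 [ 32  92  97  97  94  83  35  33  60  81  78  98  94  39  41]
 [ 36  92  99 101 101  82  33  29  51  78  79  79  95  40  44]
 [ 35  37  49 118 162 115  50  37  60  93  78  45  37  38  38]
 [ 31  36  37  38  83 115  43  36  62  63  38  40  38  40  39]
 [ 41  39  33  31  36  66  34  35  67  35  37  39  38  40  37]
 [ 45  33  36  33  35  35  28  34  32  39  36  37  36  41  46]
 [ 37  34  33  29  35  30  32  38  30  33  34  35  35  40  38]
 [ 32  35  24  29  32  30  34  31  32  29  34  32  33  35  34]]
0 [317.4 220.2] [317.5 256.7] [394.9 220.2]
0.01 [317.3 226.8] [317.4 265. ] [399.2 226.8]
0.02 [317.2 234.2] [317.3 274.3] [404.  234.2]
0.03 [317.  242.5] [317.1 284.8] [409.4 242.5]
```

Two independent checks agree. With the fingers open in the tray view and shut here, the pads end about 27 mm behind the stated TCP, while the handle sizes confirm the camera's height. I'll open and go lower carefully, watching the force.

>>> {"name": "step_arm", "arguments": {
  "commands": [0,0,0,0,0,0,0,0,0,0,0,0,0,0,0,0,0,0,0,0,0,0,0,0,0,0,0,0,0,0,0,0,0,0,0,0,0,0,0.005,0,0,0,0,0,0.01,0,0,0,0,0,0.015,0,0,0,0,0,0.018,0,0,0],
  "jaw": 60
}}

```text
t: 7.6
tcp_pos: [0.4827, 0.1978, -0.0169]
tool_rot: [0.997, -0.08, -0.001, 0.0]
force: [0.4, 0.3, 0.2]
finger_gap: 0.601
gripper_force: 0.0
```

>>> {"name": "step_arm", "arguments": {
  "commands": [0,0,0.002,0,0,0,0,0,0.004,0,0,0,0,0,0.005,0,0,0,0,0,0.005,0,0,0,0,0,0.005,0,0,0,0,0,0.005,0,0,0,0,0,0.005,0,0,0,0,0,0.005,0,0,0,0,0,0.005,0,0,0,0,0,0.005,0,0,0],
  "jaw": 0
}}

```text
t: 8.6
tcp_pos: [0.483, 0.1979, -0.0202]
tool_rot: [0.997, -0.08, 0.0, -0.0]
force: [-0.6, 0.4, 7.6]
finger_gap: 0.226
gripper_force: 97.8
```

Run:
```python
from plan import *
s=manip.sense();print(s["tcp_pos"],s["finger_gap"],s["force"],s["gripper_force"])
c=wcam();pickle.dump(c,open("w6.pkl","wb"));g=cv2.cvtColor(c["pixels"],cv2.COLOR_BGR2GRAY);print(g[200:300:4,280:360:4])
```

```text
[ 0.48304531  0.19789759 -0.02016519] 0.22589826346896164 [-0.60649096  0.44406585  7.57142576] 97.82057069242
[[137 106 106  99  54  58  58  63  67  69  71  74  71  73  74  69  70 183
  184 186]
 [178 107 108 104  55  54  58  67  69  68  71  73  71  72  73  68  67 186
  186 188]
 [180 108 104 105  59  54  56  65  66  72  68  73  73  75  74  72  68 188
  190 188]
 [107 107 104 104  52  55  56  63  68  70  69  74  73  74  70  70  69 190
  189 189]
 [105 101 101 102  53  58  57  61  64  67  69  73  77  73  72  66  70 186
  188 186]
 [120 103 103 106  49  57  60  65  65  70  69  76  74  76  74  67  67 183
  185 185]
 [169 106 103 101  47  56  57  59  63  67  70  72  71  71  70  68  71 183
  185 186]
 [174 105 102 100  53  50  57  61  63  67  72  71  74  74  75  68  69 186
  183 186]
 [180 101  99  99  51  52  59  62  64  66  69  74  72  76  73  70  74 185
  183 182]
 [176 101  97 101  54  52  56  63  63  66  71  74  74  77  68  70  82 184
  183 179]
 [102  98  99 102  48  52  55  59  61  69  69  73  77  71  69  70  80 183
  180 182]
 [101 104  89  87  50  49  55  61  60  65  72  72  74 
[... 436 characters left out ...]
  36  92
  102 102]
 [ 99 100 100  45  36  49  53  56  56  62  45  43  48  43  45  44  39  61
  100 100]
 [102 100 100  38  37  47  50  54  55  47  44  40  47  47  44  40  36  44
  100 102]
 [ 82 102 100  36  34  41  42  35  41  42  40  42  46  44  43  45  34  39
   77 104]
 [129 136 130  45  29  44  43  42  43  34  43  45  41  39  43  44  33  47
  131  89]
 [ 38  85 160  53  32  37  39  41  34  38  39  42  45  42  42  36  32  40
   94  48]
 [ 31  34 161  49  25  38  39  37  40  38  42  42  41  36  44  35  33  36
   92  35]
 [ 34  39  34  49  26  40  33  35  36  41  43  40  41  31  41  34  31  39
   36  33]
 [ 34  34  33  36  24  36  41  38  36  39  40  37  31  38  36  38  30  36
   34  39]]
```

The baller is held (98 N). The tips just touch the table, with the TCP 20 mm below the handle's underside. Next I lift, turn and carry it to hover over the middle cutout.

>>> {"name": "step_arm", "arguments": {
  "commands": [0,0,-0.03,0,0,0,0,0,-0.075,0,0,0,0,0,-0.12,-1.8,2,-7.5,0.01,0.015,-0.16,-3.6,4,-15,0.02,0.03,-0.18,-5.4,6,-22.5,0.03,0.05,-0.19,-7.2,8,-30,0.04,0.07,-0.19,-9,10,-37.5,0.05,0.09,-0.19,-10.8,12,-45,0.06,0.11,-0.19,-12.6,14,-52.5,0.07,0.12,-0.19,-14.4,16.1,-60]
}}

```text
t: 9.65
tcp_pos: [0.5324, 0.0672, 0.1689]
tool_rot: [0.885, 0.43, 0.123, 0.13]
force: [1.0, -0.4, -1.3]
finger_gap: 0.224
gripper_force: 98.7
```

Run:
```python
from plan import *
s=manip.sense();print(s["tcp_pos"],s["finger_gap"],s["gripper_force"]);D("hover",ins(0,0,.03))
```

```text
[0.53244177 0.06715516 0.16888119] 0.22436101053987048 98.72564658522606
hover [-0.0799, 0.1063, 0.0916] [-8.08, 9.01, -33.52]
```

>>> {"name": "step_arm", "arguments": {
  "commands": [-0.015,0.02,0,-1.6,1.8,-6.7,-0.03,0.045,0.01,-3.2,3.6,-13.4,-0.05,0.07,0.02,-4.8,5.4,-20.1,-0.065,0.09,0.035,-6.4,7.2,-26.8,-0.08,0.106,0.05,-8,9,-33.5,-0.08,0.106,0.07,-8,9,-33.5,-0.08,0.106,0.085,-8,9,-33.5,-0.08,0.106,0.092,-8,9,-33.5,-0.08,0.106,0.092,-8,9,-33.5,-0.08,0.106,0.092,-8,9,-33.5]
}}

```text
t: 10.65
tcp_pos: [0.5909, -0.0655, 0.1131]
tool_rot: [0.706, 0.66, 0.18, 0.183]
force: [0.1, 0.2, -0.5]
finger_gap: 0.229
gripper_force: 98.7
```

>>> {"name": "step_arm", "arguments": {
  "commands": [0,0,0,0,0,0,0,0,0,0,0,0,0,0,0,0,0,0,0,0,0,0,0,0,0,0,0,0,0,0,0,0,0,0,0,0,0,0,0,0,0,0,0,0,0,0,0,0,0,0,0,0,0,0,0,0,0,0,0,0]
}}

```text
t: 11.65
tcp_pos: [0.591, -0.0651, 0.1135]
tool_rot: [0.707, 0.659, 0.18, 0.183]
force: [-0.4, -0.2, -1.3]
finger_gap: 0.223
gripper_force: 98.7
```

Run:
```python
from plan import *
s=manip.sense();print(s["tcp_pos"],s["qd"].round(3),s["finger_gap"],s["gripper_force"]);D("hover",ins(0,0,.03))
c=wcam();pickle.dump(c,open("w7.pkl","wb"))
sd=manip.snapshot("side");sc=manip.snapshot("scene");pickle.dump(sd,open("side7.pkl","wb"));pickle.dump(sc,open("sc7.pkl","wb"))
a=c["pixels"];b=cv2.resize(sd["pixels"][140:300,310:480],(340,320),interpolation=cv2.INTER_CUBIC);d=cv2.resize(sc["pixels"][100:230,275:415],(300,320),interpolation=cv2.INTER_CUBIC)
im=np.vstack([a,np.hstack([b,d])]);cv2.imwrite("pics/m7.png",cv2.resize(im,None,fx=.83,fy=.83))
```

```text
[ 0.59099915 -0.06511069  0.11354617] [-0.001  0.001  0.002 -0.    -0.     0.   ] 0.2227036116004404 98.69630455970764
hover [-0.0059, -0.0002, 0.0033] [-0.26, -0.23, -1.06]
```

View pics/m7.png

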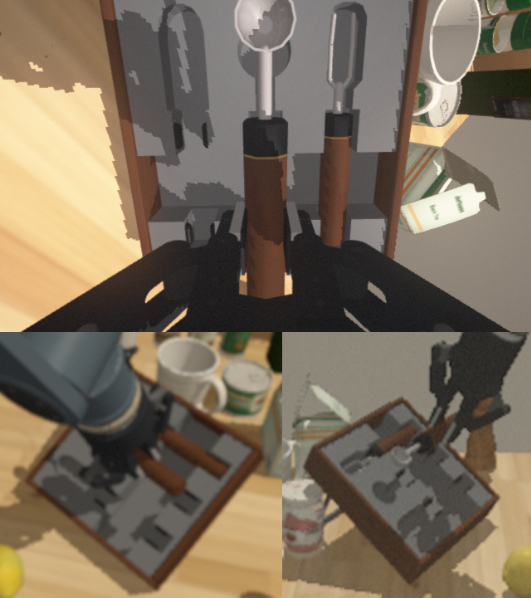

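The tenth picture shows the baller held above the middle cutout with its bowl over the round recess at about (262,50). The fork handle is to its right at about (335,190) and the blade recess to its left at about (185,70). I now check the tray pose against this close view numerically.

Run:
```python
from plan import *
c=L("w7");p=c["pixels"].astype(int);br=(p[...,2]-p[...,0])
P=lambda x,y,z:proj(c,[Ri.apply([x,y,z])+ti])[0]
# fork handle edges (brown) on rows; predicted silhouettes at z=-.014 (widest)
for v in (170,185,200,215,230):
    row=br[v]>18
    d=np.diff(np.r_[0,row.astype(int),0]);seg=[(a,b) for a,b in zip(np.where(d==1)[0],np.where(d==-1)[0]) if b-a>8]
    # predicted: find y where row v
    f=lambda x,z:min((P(x,y,z) for y in np.linspace(-.07,.15,441)),key=lambda q:abs(q[1]-v))[0]
    print(v,seg,"pred fork",np.round([f(.045,-.012),f(.067,-.012)],1),"rim out",np.round([f(-.106,.004),f(.106,.004)],1),"x0 line rim-z",round(f(0,-.014),1))
# bolster/wood edge fork: bolster y? trough edges y=+-28 on face at x=-30,30
print("trough edge pred",P(-.03,.028,0),P(.03,.028,0),P(-.09,.028,0))
g=cv2.cvtColor(c["pixels"],cv2.COLOR_BGR2GRAY)
for u in(180,200,365,440,455): print(u,g[150:270:4,u].tolist())
```

```text
170 [(np.int64(0), np.int64(163)), (np.int64(391), np.int64(423)), (np.int64(479), np.int64(640))] pred fork [385.7 418.8] rim out [145.9 490.3] x0 line rim-z 318.0
185 [(np.int64(0), np.int64(166)), (np.int64(387), np.int64(423)), (np.int64(456), np.int64(494)), (np.int64(497), np.int64(507)), (np.int64(518), np.int64(640))] pred fork [385.1 417.8] rim out [148.5 488.3] x0 line rim-z 318.3
200 [(np.int64(0), np.int64(189)), (np.int64(294), np.int64(346)), (np.int64(386), np.int64(422)), (np.int64(455), np.int64(494)), (np.int64(496), np.int64(528)), (np.int64(529), np.int64(640))] pred fork [384.5 416.7] rim out [151.1 486.3] x0 line rim-z 318.6
215 [(np.int64(0), np.int64(191)), (np.int64(295), np.int64(346)), (np.int64(386), np.int64(421)), (np.int64(454), np.int64(525)), (np.int64(535), np.int64(640))] pred fork [383.9 415.7] rim out [153.6 484.3] x0 line rim-z 318.9
230 [(np.int64(0), np.int64(193)), (np.int64(295), np.int64(346)), (np.int64(385), np.int64(420)), (np.int64(452), np.int64(492)), (np.int64(493), np.int64(513)), (np.int64(573), np.int64(640))] pred fork [383.3 414.7] rim out [156.2 482.4] x0 line rim-z 319.2
trough edge pred [270.97148945 185.18594401] [365.23384216 183.65944471] [177.21923876 186.70418263]
180 [87, 87, 88, 129, 127, 129, 128, 128, 128, 124, 74, 71, 73, 78, 76, 76, 78, 80, 75, 76, 74, 79, 78, 78, 76, 75, 73, 79, 59, 80]
200 [81, 85, 87, 85, 85, 82, 85, 85, 83, 86, 88, 88, 99, 127, 127, 128, 128, 126, 127, 126, 82, 85, 84, 85, 82, 71, 73, 69, 68, 79]
365 [132, 128, 132, 132, 130, 132, 129, 128, 131, 84, 82, 83, 84, 80, 83, 82, 79, 81, 80, 80, 81, 81, 78, 79, 72, 64, 33, 39, 35, 36]
440 [136, 132, 135, 134, 134, 136, 138, 137, 134, 83, 84, 85, 79, 82, 85, 81, 85, 84, 80, 85, 79, 81, 85, 80, 68, 70, 72, 69, 72, 141]
455 [136, 137, 136, 138, 138, 138, 136, 139, 132, 76, 60, 55, 52, 49, 49, 48, 49, 43, 49, 50, 51, 51, 48, 44, 47, 57, 72, 73, 70, 145]
```

Run:
```python
from plan import *
c=L("w7");p=c["pixels"].astype(int)
for u in (312,320,328): print("baller",u,[(v,tuple(p[v,u])[::-1]) for v in range(134,200,1) if abs(p[v,u].sum()-p[v-2,u].sum())>45] and [(v,int(p[v,u,2]),int(p[v,u,0])) for v in list(range(134,148,2))+list(range(180,196,1))])
for u in (398,404,410): print("fork",u,[(v,int(p[v,u,2]),int(p[v,u,0])) for v in list(range(128,144,2))+list(range(156,172,1))])
Mi=np.array(c["mount"])
def toolray(u,v,z):
    d=Mi[:3,:3]@[(u-c["cx"])/c["fx"],(v-c["cy"])/c["fy"],1];o=Mi[:3,3];return (o+d*(z-o[2])/d[2]).round(4)
def insray(u,v,z):
    o,d=ray(c,u,v);o=Ri.inv().apply(o-ti);d=Ri.inv().apply(d);return (o+d*(z-o[2])/d[2]).round(4)
for v in(138,140,142,186,188,190):print(v,toolray(320,v,-.0422))
for v in(133,135,137,162,164,166):print(v,insray(404,v,-.003))
```

```text
baller 312 [(134, 110, 102), (136, 108, 102), (138, 106, 101), (140, 109, 103), (142, 105, 97), (144, 52, 47), (146, 43, 40), (180, 40, 39), (181, 38, 38), (182, 36, 36), (183, 34, 29), (184, 41, 38), (185, 32, 33), (186, 35, 34), (187, 35, 34), (188, 45, 37), (189, 80, 42), (190, 112, 54), (191, 106, 48), (192, 74, 44), (193, 70, 42), (194, 68, 40), (195, 64, 34)]
baller 320 [(134, 195, 180), (136, 197, 180), (138, 188, 172), (140, 130, 119), (142, 127, 118), (144, 67, 64), (146, 43, 41), (180, 38, 35), (181, 42, 40), (182, 37, 36), (183, 40, 38), (184, 40, 36), (185, 33, 33), (186, 36, 37), (187, 38, 36), (188, 49, 35), (189, 94, 50), (190, 115, 57), (191, 108, 52), (192, 76, 41), (193, 70, 42), (194, 69, 37), (195, 70, 40)]
baller 328 [(134, 100, 95), (136, 93, 91), (138, 91, 87), (140, 86, 82), (142, 48, 43), (144, 41, 42), (146, 42, 41), (180, 34, 33), (181, 38, 35), (182, 39, 39), (183, 35, 35), (184, 35, 34), (185, 40, 35), (186, 37, 35), (187, 37, 36), (188, 54, 36), (189, 98, 51), (190, 119, 56), (191, 108, 49), (192, 74, 42), (193, 67, 36), (194, 67, 40), (195, 67, 38)]
for
[... 801 characters left out ...]
32, 152, 140), (134, 131, 123), (136, 119, 110), (138, 37, 34), (140, 45, 44), (142, 52, 50), (156, 57, 53), (157, 56, 51), (158, 53, 53), (159, 56, 55), (160, 52, 49), (161, 56, 53), (162, 54, 53), (163, 55, 51), (164, 62, 53), (165, 102, 60), (166, 144, 68), (167, 128, 63), (168, 110, 56), (169, 109, 54), (170, 109, 55), (171, 108, 56)]
138 [ 0.0588  0.0006 -0.0422]
140 [ 0.058   0.0006 -0.0422]
142 [ 0.0572  0.0006 -0.0422]
186 [ 0.0399  0.0006 -0.0422]
188 [ 0.0391  0.0006 -0.0422]
190 [ 0.0382  0.0006 -0.0422]
133 [ 0.0536  0.059  -0.003 ]
135 [ 0.0537  0.0578 -0.003 ]
137 [ 0.0537  0.0565 -0.003 ]
162 [ 0.0546  0.0409 -0.003 ]
164 [ 0.0547  0.0397 -0.003 ]
166 [ 0.0547  0.0384 -0.003 ]
```

Both the fork's ring and the baller's ring land at y ≈ 38 mm, and the lateral offset is under 1 mm. So the pose is good once I make the 6 mm shift along y and the 1° turn. I'll align and descend to just above the ribs.

>>> {"name": "step_arm", "arguments": {
  "commands": [-0.003,0,0,-0.3,-0.2,-0.5,-0.006,0,0,-0.3,-0.2,-1.1,-0.006,0,0,-0.3,-0.2,-1.1,-0.006,0,0.01,-0.3,-0.2,-1.1,-0.006,0,0.02,-0.3,-0.2,-1.1,-0.006,0,0.03,-0.3,-0.2,-1.1,-0.006,0,0.04,-0.3,-0.2,-1.1,-0.006,0,0.046,-0.3,-0.2,-1.1,-0.006,0,0.046,-0.3,-0.2,-1.1,-0.006,0,0.046,-0.3,-0.2,-1.1]
}}

```text
t: 12.8
tcp_pos: [0.6134, -0.0721, 0.0735]
tool_rot: [0.7, 0.665, 0.179, 0.188]
force: [-0.1, 0.8, -1.1]
finger_gap: 0.227
gripper_force: 98.7
```

```bash
cat >> plan.py <<'E'
def st():
    s=manip.sense();p=Ri.inv().apply(s["tcp_pos"]-ti);f=Ri.inv().apply(s["force"]);print("t",s["t"],"ins",p.round(4),"F",f.round(1),"gap",round(s["finger_gap"],3),round(s["gripper_force"],1),"tq",Ri.inv().apply(s["ft_torque"]).round(2),"ang",delta(s["tcp_pos"],ins(0,0,0)[1])[1])
E
python3 -c "
from plan import *
st()"
```

```text
t 12.8 ins [-0.0001  0.0001 -0.0126] F [-0.7  0.8 -0.8] gap 0.227 98.7 tq [ 0.    0.32 -0.01] ang [ 0.03 -0.04  0.04]
```

>>> {"name": "step_arm", "arguments": {
  "commands": [0,0,0.002,0,0,0,0,0,0.004,0,0,0,0,0,0.006,0,0,0,0,0,0.008,0,0,0,0,0,0.01,0,0,0,0,0,0.012,0,0,0,0,0,0.014,0,0,0,0,0,0.016,0,0,0,0,0,0.016,0,0,0,0,0,0.016,0,0,0]
}}

```text
t: 13.8
tcp_pos: [0.6216, -0.0724, 0.0606]
tool_rot: [0.7, 0.665, 0.179, 0.188]
force: [-3.2, 0.3, 5.8]
finger_gap: 0.22
gripper_force: 99.6
```

```bash
python3 -c "
from plan import *
st()"
```

```text
t 13.8 ins [ 0.0006  0.0001 -0.028 ] F [0.1 0.1 6.6] gap 0.22 99.6 tq [-0.01  0.16 -0.02] ang [ 0.13 -0.02  0.04]
```

Contact is purely along the normal (6.6 N), so the handle is on the ribs. Pushing through.

>>> {"name": "step_arm", "arguments": {
  "commands": [0,0,0.003,0,0,0,0,0,0.006,0,0,0,0,0,0.008,0,0,0,0,0,0.01,0,0,0,0,0,0.012,0,0,0,0,0,0.014,0,0,0,0,0,0.016,0,0,0,0,0,0.017,0,0,0,0,0,0.018,0,0,0,0,0,0.018,0,0,0]
}}

```text
t: 14.8
tcp_pos: [0.6298, -0.073, 0.0463]
tool_rot: [0.7, 0.665, 0.179, 0.189]
force: [-10.1, -0.8, 19.7]
finger_gap: 0.223
gripper_force: 101.7
```

```bash
python3 -c "
from plan import *
st()"
```

```text
t 14.8 ins [ 0.0006 -0.     -0.0444] F [ 1.1 -1.3 22.1] gap 0.223 101.7 tq [-0.09 -0.07  0.01] ang [0.15 0.03 0.04]
```

>>> {"name": "step_arm", "arguments": {
  "commands": [0,0,0.002,0,0,0,0,0,0.003,0,0,0,0,0,0.003,0,0,0,0,0,0.003,0,0,0,0,0,0.001,0,0,0,0,0,-0.001,0,0,0,0,0,-0.001,0,0,0,0,0,-0.001,0,0,0,0,0,-0.001,0,0,0,0,0,-0.001,0,0,0]
}}

```text
t: 15.8
tcp_pos: [0.6298, -0.073, 0.0463]
tool_rot: [0.7, 0.665, 0.179, 0.189]
force: [-6.7, -0.7, 14.9]
finger_gap: 0.224
gripper_force: 100.8
```

>>> {"name": "step_arm", "arguments": {
  "commands": [0,0,0,0,0,0,0,0,0,0,0,0,0,0,0,0,0,0,0,0,0,0,0,0,0,0,-0.01,0,0,0,0,0,-0.03,0,0,0,0,0,-0.05,0,0,0,0,0,-0.07,0,0,0,0,0,-0.075,0,0,0,0,0,-0.075,0,0,0],
  "jaw": 42
}}

```text
t: 16.8
tcp_pos: [0.5923, -0.071, 0.1106]
tool_rot: [0.7, 0.666, 0.179, 0.188]
force: [0.8, -0.2, -0.3]
finger_gap: 0.419
gripper_force: 0.0
```

Run:
```python
from plan import *
st()
c=wcam();pickle.dump(c,open("w8.pkl","wb"));p=c["pixels"].astype(int);br=p[...,2]-p[...,0]
def insray(u,v,z):
    o,d=ray(c,u,v);o=Ri.inv().apply(o-ti);d=Ri.inv().apply(d);return (o+d*(z-o[2])/d[2]).round(4)
P=lambda x,y,z:proj(c,[Ri.apply([x,y,z])+ti])[0]
print("pred baller axis y38,y-50",P(0,.038,-.003),P(0,-.02,-.003),"fork",P(.056,.038,-.003),P(.056,-.02,-.003))
for v in range(150,330,15):
    d=np.diff(np.r_[0,(br[v]>18).astype(int),0]);print(v,[(int(a),int(b)) for a,b in zip(np.where(d==1)[0],np.where(d==-1)[0]) if b-a>8 and 200<a<440])
for x in (0,.056):
    u=int(round(P(x,.038,-.003)[0]));col=br[:,u];k=np.argmax(np.where(np.arange(400)<230,col,0));v0=int(P(x,.038,-.003)[1]);print(x,u,v0,br[v0-14:v0+14,u].tolist(),p[v0-45:v0-10,u,2].tolist())
```

```text
t 16.8 ins [0.0002 0.0001 0.0301] F [ 0.6 -0.1 -0.7] gap 0.419 0.0 tq [0.06 0.22 0.04] ang [ 0.1  -0.02  0.07]
pred baller axis y38,y-50 [318.60012032 159.65779387] [318.50316081 245.46667631] fork [408.67969176 159.81543651] [401.79166709 245.56637986]
150 []
165 [(308, 334), (394, 426)]
180 [(304, 338), (389, 425)]
195 [(304, 337), (388, 424)]
210 [(304, 337), (387, 422)]
225 [(304, 337), (386, 421)]
240 [(304, 337), (385, 419)]
255 [(305, 336), (387, 417)]
270 [(309, 332), (396, 416)]
285 [(309, 333)]
300 []
315 [(276, 366)]
0 319 159 [2, 0, 3, 1, 1, 1, 0, 0, 3, 2, 0, 5, 4, 15, 55, 78, 53, 49, 50, 48, 49, 48, 50, 50, 48, 48, 48, 51] [192, 189, 191, 193, 190, 191, 191, 188, 189, 184, 182, 173, 136, 129, 126, 122, 82, 43, 39, 46, 53, 56, 50, 59, 50, 53, 53, 54, 58, 53, 54, 55, 58, 54, 52]
0.056 409 159 [1, 2, 2, 3, 2, -1, 1, -1, 3, 4, 2, 1, 2, 32, 76, 68, 50, 47, 46, 47, 48, 49, 48, 48, 48, 46, 48, 49] [150, 149, 151, 149, 154, 156, 158, 155, 134, 133, 133, 132, 123, 125, 124, 98, 47, 44, 36, 46, 48, 56, 53, 53, 52, 52, 52, 54, 55, 51, 47, 51, 48, 51, 52]
```

The baller's ring row (160) matches the fork's, and its width is uniform along the handle, so it lies flat at fork depth, seated. Now the spreader.

```bash
python3 -c "
from plan import *
D('hov',grasp(.4538,.3612,-2.6,.06));D('mid',grasp(.50,.15,-50,.20))"
```

```text
hov [0.4247, -0.1638, -0.0369] [23.61, -23.49, 87.46]
mid [0.2161, -0.0445, -0.1296] [14.06, -35.78, 133.21]
```

>>> {"name": "step_arm", "arguments": {
  "commands": [0.01,0,-0.03,0,0,0,0.03,-0.005,-0.06,2,-2,7.5,0.06,-0.01,-0.08,4,-4,15,0.1,-0.015,-0.1,6.1,-6.1,22.5,0.14,-0.02,-0.11,8.1,-8.1,30,0.18,-0.03,-0.12,10.1,-10.1,37.5,0.22,-0.035,-0.12,12.1,-12.1,45,0.26,-0.04,-0.12,14.2,-14.1,52.5,0.3,-0.047,-0.12,16.2,-16.1,60,0.34,-0.06,-0.11,18.2,-18.1,67.5],
  "jaw": 60
}}

```text
t: 17.85
tcp_pos: [0.5304, 0.1198, 0.1731]
tool_rot: [0.862, 0.476, 0.132, 0.111]
force: [-0.3, 0.5, -0.2]
finger_gap: 0.597
gripper_force: 0.0
```

```bash
python3 -c "
from plan import *
print(manip.sense()['tcp_pos']);D('hov',grasp(.4538,.3612,-2.6,.03))"
```

```text
[0.53035423 0.11976219 0.17309704]
hov [0.1485, -0.2321, 0.0934] [12.98, -16.27, 59.75]
```

>>> {"name": "step_arm", "arguments": {
  "commands": [0,0,0,0,0,0,0,0,0,0,0,0,0,0,0,0,0,0,0,0,0,0,0,0,0,0,0,0,0,0,0,0,0,0,0,0,0,0,0,0,0,0,0,0,0,0,0,0,0,0,0,0,0,0,0,0,0,0,0,0]
}}

```text
t: 18.85
tcp_pos: [0.5305, 0.119, 0.1736]
tool_rot: [0.861, 0.478, 0.133, 0.111]
force: [0.1, 0.1, -0.1]
finger_gap: 0.603
gripper_force: 0.0
```

```bash
python3 -c "
from plan import *
s=manip.sense();print(s['tcp_pos'],s['q']);D('hov',grasp(.4538,.3612,-2.6,.03))"
```

```text
[0.53053335 0.11896462 0.17361958] [ 0.06687514  0.37447047  1.92546288 -0.17791266  0.51025773  0.7655823 ]
hov [0.1498, -0.2323, 0.0937] [13.04, -16.37, 60.0]
```

>>> {"name": "step_arm", "arguments": {
  "commands": [0.015,-0.023,0.009,1.3,-1.6,6,0.03,-0.046,0.019,2.6,-3.3,12,0.045,-0.07,0.028,3.9,-4.9,18,0.06,-0.093,0.037,5.2,-6.5,24,0.075,-0.116,0.047,6.5,-8.2,30,0.09,-0.139,0.056,7.8,-9.8,36,0.105,-0.163,0.066,9.1,-11.5,42,0.12,-0.186,0.075,10.4,-13.1,48,0.135,-0.209,0.084,11.7,-14.7,54,0.15,-0.232,0.094,13,-16.4,60]
}}

```text
t: 19.85
tcp_pos: [0.4541, 0.3625, 0.0292]
tool_rot: [1.0, -0.025, -0.0, -0.0]
force: [0.1, 0.5, -0.6]
finger_gap: 0.6
gripper_force: 0.0
```

```bash
python3 -c "
from plan import *
s=manip.sense();print(s['tcp_pos'],s['q']);D('hov',grasp(.4538,.3612,-2.6,.0))"
```

```text
[0.45408666 0.36254961 0.02922794] [4.81202747e-01 7.21964911e-01 1.67397185e+00 9.45094690e-04
 7.46244858e-01 2.10068666e+00]
hov [-0.0002, 0.0014, 0.0292] [-0.01, 0.05, -0.23]
```

Check the spreader's position numerically in the wrist view, then descend.

Run:
```python
from plan import *
c=wcam();p=c["pixels"].astype(int);br=p[...,2]-p[...,0];g=p.sum(2)
Mi=np.array(c["mount"])
def toolray(u,v,z):
    d=Mi[:3,:3]@[(u-c["cx"])/c["fx"],(v-c["cy"])/c["fy"],1];o=Mi[:3,3];return (o+d*(z-o[2])/d[2]).round(4)
for v in (120,150,180,210):
    d=np.diff(np.r_[0,(g[v]<270).astype(int),0]);print(v,[(int(a),int(b)) for a,b in zip(np.where(d==1)[0],np.where(d==-1)[0]) if b-a>8 and 220<a<400])
print(br[100:200:2,320].tolist());print(p[60:140:2,320,2].tolist())
zt=manip.sense()["tcp_pos"][2]-.022
for v in (100,120,140,160): print(v,toolray(320,v,zt))
```

```text
120 []
150 [(302, 342)]
180 [(302, 341)]
210 [(303, 341)]
[15, 17, 19, 17, 19, 15, 16, 16, 18, 17, 17, 18, 18, 18, 19, 18, 16, 15, 25, 18, 18, 18, 18, 18, 19, 18, 20, 17, 18, 19, 19, 20, 17, 25, 54, 51, 49, 53, 51, 52, 51, 49, 52, 53, 49, 51, 51, 51, 49, 51]
[181, 179, 178, 180, 179, 179, 178, 179, 180, 180, 180, 178, 182, 180, 178, 174, 178, 181, 179, 177, 172, 174, 179, 181, 177, 175, 179, 176, 174, 172, 170, 173, 173, 176, 179, 174, 170, 91, 59, 61]
100 [0.0739 0.0014 0.0052]
120 [0.064  0.0014 0.0052]
140 [0.0538 0.0014 0.0052]
160 [0.0432 0.0014 0.0052]
```

>>> {"name": "step_arm", "arguments": {
  "commands": [0,0,0.006,0,0,0,0,0.001,0.012,0,0,0,0,0.001,0.018,0,0,0,0,0.001,0.024,0,0,0,0,0.001,0.03,0,0,0,0,0.001,0.036,0,0,0,0,0.001,0.042,0,0,0,0,0.001,0.046,0,0,0,0,0.001,0.049,0,0,0,0,0.001,0.049,0,0,0]
}}

```text
t: 20.9
tcp_pos: [0.454, 0.36, -0.0197]
tool_rot: [1.0, -0.023, -0.0, 0.001]
force: [-0.2, 0.5, 0.5]
finger_gap: 0.6
gripper_force: 0.0
```

The bolster end reads 56 mm and the ring 39 mm, so the grasp is at mid-handle. Close.

>>> {"name": "step_arm", "arguments": {
  "commands": [0,0,0,0,0,0,0,0,0,0,0,0,0,0,0,0,0,0,0,0,0,0,0,0,0,0,0,0,0,0,0,0,0,0,0,0,0,0,0,0,0,0,0,0,0,0,0,0,0,0,0,0,0,0,0,0,0,0,0,0],
  "jaw": 0,
  "grip_force": 100
}}

```text
t: 21.9
tcp_pos: [0.4545, 0.3603, -0.0185]
tool_rot: [1.0, -0.023, 0.0, 0.0]
force: [-1.4, 0.4, 5.1]
finger_gap: 0.223
gripper_force: 98.5
```

```bash
python3 -c "
from plan import *
st();D('hov',ins(-.056,0,.03))"
```

```text
t 21.9 ins [-0.2028  0.4237 -0.0019] F [1.3 0.3 5.1] gap 0.223 98.5 tq [-0.1   0.18  0.02] ang [-23.52  23.41 -87.42]
hov [0.1087, 0.4244, -0.1008] [-23.52, 23.41, -87.42]
```

>>> {"name": "step_arm", "arguments": {
  "commands": [0,0,-0.03,0,0,0,0,0.01,-0.075,0,0,0,0,0.03,-0.12,-2,2,-7.5,0.01,0.06,-0.16,-4,4,-15,0.02,0.09,-0.18,-6,6,-22.5,0.03,0.12,-0.19,-8,8,-30,0.04,0.15,-0.19,-10,10,-37.4,0.04,0.18,-0.19,-12.1,12,-44.9,0.05,0.21,-0.19,-14.1,14,-52.4,0.05,0.24,-0.19,-16.1,16.1,-60]
}}

```text
t: 22.9
tcp_pos: [0.4943, 0.1175, 0.1713]
tool_rot: [0.856, 0.48, 0.131, 0.138]
force: [0.3, -0.5, -0.9]
finger_gap: 0.223
gripper_force: 98.4
```

```bash
python3 -c "
from plan import *
print(manip.sense()['tcp_pos']);D('hov',ins(-.056,0,.07))"
```

```text
[0.49432719 0.11751961 0.17133143]
hov [-0.149, 0.0963, 0.0811] [-7.24, 7.2, -27.08]
```

>>> {"name": "step_arm", "arguments": {
  "commands": [-0.019,0.012,0.005,-0.9,0.9,-3.4,-0.037,0.024,0.01,-1.8,1.8,-6.8,-0.056,0.036,0.02,-2.7,2.7,-10.2,-0.075,0.048,0.03,-3.6,3.6,-13.5,-0.093,0.06,0.04,-4.5,4.5,-16.9,-0.112,0.072,0.055,-5.4,5.4,-20.3,-0.13,0.084,0.068,-6.3,6.3,-23.7,-0.149,0.096,0.081,-7.2,7.2,-27,-0.149,0.096,0.081,-7.2,7.2,-27,-0.149,0.096,0.081,-7.2,7.2,-27]
}}

```text
t: 23.9
tcp_pos: [0.5087, -0.0033, 0.1319]
tool_rot: [0.737, 0.634, 0.175, 0.155]
force: [0.2, -0.4, -1.7]
finger_gap: 0.222
gripper_force: 98.4
```

```bash
python3 -c "
from plan import *
st();D('hov',ins(-.056,0,.03))"
```

```text
t 23.9 ins [-0.0644  0.0633  0.0919] F [-0.7 -0.4 -1.6] gap 0.222 98.4 tq [-0.04  0.3   0.02] ang [-3.02 -0.76 -5.95]
hov [-0.0628, 0.0182, 0.0604] [-3.02, -0.76, -5.95]
```

>>> {"name": "step_arm", "arguments": {
  "commands": [-0.009,0.003,0,-0.4,-0.1,-0.9,-0.018,0.005,0,-0.9,-0.2,-1.7,-0.027,0.008,0,-1.3,-0.3,-2.6,-0.036,0.01,0.005,-1.7,-0.4,-3.4,-0.045,0.013,0.015,-2.2,-0.5,-4.3,-0.054,0.016,0.025,-2.6,-0.7,-5.1,-0.063,0.018,0.035,-3,-0.8,-6,-0.063,0.018,0.045,-3,-0.8,-6,-0.063,0.018,0.055,-3,-0.8,-6,-0.063,0.018,0.06,-3,-0.8,-6]
}}

```text
t: 24.9
tcp_pos: [0.5433, -0.0689, 0.082]
tool_rot: [0.701, 0.665, 0.177, 0.187]
force: [-0.4, -0.1, -1.2]
finger_gap: 0.224
gripper_force: 98.4
```

```bash
python3 -c "
from plan import *
st();print(manip.sense()['q'].round(2));D('hov',ins(-.056,0,.03))"
```

```text
t 24.9 ins [-0.0565 -0.0004  0.0298] F [-0.9 -0.1 -0.9] gap 0.224 98.4 tq [-0.01  0.35 -0.04] ang [-0.1   0.09 -0.05]
[-0.45  0.58  2.16  1.98  0.21 -2.34]
hov [0.0004, 0.0005, -0.0002] [-0.1, 0.09, -0.05]
```

>>> {"name": "step_arm", "arguments": {
  "commands": [0,0,0.006,0,0,0,0,0,0.012,0,0,0,0,0,0.018,0,0,0,0,0,0.024,0,0,0,0,0,0.03,0,0,0,0,0,0.036,0,0,0,0,0,0.042,0,0,0,0,0,0.044,0,0,0,0,0,0.044,0,0,0,0,0,0.044,0,0,0]
}}

```text
t: 25.9
tcp_pos: [0.5652, -0.0697, 0.0449]
tool_rot: [0.701, 0.665, 0.178, 0.188]
force: [-1.5, 0.3, -2.3]
finger_gap: 0.225
gripper_force: 98.4
```

```bash
python3 -c "
from plan import *
st();print(manip.sense()['q'].round(2))"
```

```text
t 25.9 ins [-0.0561 -0.0001 -0.0133] F [-2.5  0.2 -1.2] gap 0.225 98.4 tq [0.02 0.33 0.03] ang [-0.03  0.06 -0.01]
[-0.42  0.68  2.12  2.26  0.24 -2.6 ]
```

>>> {"name": "step_arm", "arguments": {
  "commands": [0,0,0.002,0,0,0,0,0,0.004,0,0,0,0,0,0.006,0,0,0,0,0,0.008,0,0,0,0,0,0.01,0,0,0,0,0,0.012,0,0,0,0,0,0.014,0,0,0,0,0,0.015,0,0,0,0,0,0.015,0,0,0,0,0,0.015,0,0,0]
}}

```text
t: 26.9
tcp_pos: [0.5729, -0.0699, 0.0328]
tool_rot: [0.7, 0.665, 0.178, 0.188]
force: [-2.3, 1.3, 6.8]
finger_gap: 0.222
gripper_force: 99.4
```

```bash
python3 -c "
from plan import *
st();print(manip.sense()['q'].round(3))"
```

```text
t 26.9 ins [-0.0555  0.0002 -0.0277] F [1.4 1.2 7.1] gap 0.222 99.4 tq [-0.02  0.13  0.01] ang [ 0.08  0.05 -0.02]
[-0.417  0.715  2.103  2.329  0.248 -2.664]
```

On the ribs (7 N), and joint 6 has room. Push home.

>>> {"name": "step_arm", "arguments": {
  "commands": [0,0,0.003,0,0,0,0,0,0.006,0,0,0,0,0,0.008,0,0,0,0,0,0.01,0,0,0,0,0,0.012,0,0,0,0,0,0.014,0,0,0,0,0,0.016,0,0,0,0,0,0.017,0,0,0,0,0,0.018,0,0,0,0,0,0.018,0,0,0]
}}

```text
t: 27.9
tcp_pos: [0.5807, -0.0707, 0.0197]
tool_rot: [0.701, 0.664, 0.179, 0.189]
force: [-16.3, -3.0, 31.8]
finger_gap: 0.222
gripper_force: 103.0
```

```bash
python3 -c "
from plan import *
st();print(manip.sense()['q'].round(3))"
```

```text
t 27.9 ins [-0.0553 -0.0003 -0.0429] F [ 2.  -3.9 35.6] gap 0.222 103.0 tq [-0.58 -0.38  0.01] ang [ 0.17  0.12 -0.11]
[-0.411  0.748  2.087  2.395  0.26  -2.724]
```

That is the expected seated depth for this grip, firm on the floor. Release and back off.

>>> {"name": "step_arm", "arguments": {
  "commands": [0,0,-0.002,0,0,0,0,0,-0.003,0,0,0,0,0,-0.003,0,0,0,0,0,-0.003,0,0,0,0,0,-0.003,0,0,0,0,0,-0.02,0,0,0,0,0,-0.04,0,0,0,0,0,-0.06,0,0,0,0,0,-0.076,0,0,0,0,0,-0.076,0,0,0],
  "jaw": 42
}}

```text
t: 28.9
tcp_pos: [0.5435, -0.0684, 0.0833]
tool_rot: [0.7, 0.665, 0.178, 0.189]
force: [0.4, -0.3, -0.0]
finger_gap: 0.418
gripper_force: 0.0
```

Run:
```python
from plan import *
st()
c=wcam();pickle.dump(c,open("w9.pkl","wb"));p=c["pixels"].astype(int);br=p[...,2]-p[...,0]
P=lambda x,y,z:proj(c,[Ri.apply([x,y,z])+ti])[0]
for v in range(150,300,15):
    d=np.diff(np.r_[0,(br[v]>18).astype(int),0]);print(v,[(int(a),int(b)) for a,b in zip(np.where(d==1)[0],np.where(d==-1)[0]) if b-a>8 and 240<a<560])
for x in (-.056,0,.056):
    u,v0=P(x,.038,-.003).astype(int);print(x,u,v0,"ring",br[v0-8:v0+12,u].tolist(),"bolster end",p[v0-40:v0-10,u,2].tolist(),"axis",P(x,-.02,-.003).round(0))
```

```text
t 28.9 ins [-0.0558  0.0001  0.0308] F [ 0.3 -0.2 -0.2] gap 0.418 0.0 tq [ 0.03  0.26 -0.01] ang [0.05 0.08 0.04]
150 []
165 [(308, 334), (398, 423), (485, 513)]
180 [(304, 338), (388, 424), (471, 511), (543, 640)]
195 [(304, 338), (387, 423), (470, 509), (541, 640)]
210 [(304, 337), (386, 421), (467, 506), (531, 581)]
225 [(305, 337), (385, 420), (465, 503), (529, 583)]
240 [(305, 337), (384, 419), (463, 501), (527, 576)]
255 [(305, 336), (387, 417), (467, 498), (547, 570)]
270 [(309, 333), (396, 413), (469, 495), (550, 566)]
285 [(308, 333), (467, 492), (547, 640)]
-0.056 318 159 ring [-1, 3, 3, 3, 4, 2, 5, 1, 5, 29, 75, 69, 53, 50, 49, 48, 49, 48, 49, 50] bolster end [194, 196, 200, 198, 198, 191, 140, 132, 132, 131, 130, 126, 103, 53, 47, 45, 48, 57, 58, 53, 54, 55, 56, 61, 56, 58, 58, 53, 52, 55] axis [319. 245.]
0 408 159 ring [1, 3, 0, 0, 2, 3, 5, 13, 56, 79, 52, 48, 48, 49, 47, 48, 47, 47, 48, 50] bolster end [166, 168, 168, 160, 138, 137, 133, 131, 129, 127, 122, 69, 45, 42, 45, 52, 50, 54, 49, 53, 53, 55, 56, 52, 55, 56, 53, 56, 53, 53] axis [402. 245.]
0.056 498 159 ring [3, 2, 1, 4, -1, 5, 11, 44, 77, 58, 47, 44, 46, 47, 46, 48, 48, 48, 46, 48] bolster end [137, 135, 135, 135, 135, 125, 122, 124, 125, 124, 99, 54, 43, 44, 40, 43, 34, 45, 42, 46, 46, 48, 47, 50, 54, 50, 53, 55, 50, 50] axis [485. 245.]
```

Both handles sit at the same depth relative to their grips, 0.6 to 0.8 mm above the computed floor. With mid-handle on the floor, neither end can be raised. All three rings line up within 1 mm along the cutouts, and the gripper is clear. Handing in.

```bash
python3 -c "
from station import manip
print(manip.sign_off())"
```

```text
the job is handed in; nothing more can be done
None
```

I seated the melon baller and the spreader in their own cutouts, clear of the gripper, and handed the job in at about 29 s. The hand-in gave no verdict; seating was checked only by push depth, force and the wrist view.

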